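# Report a failed pot and its replacement at the greenhouse bench

## Task

One pot in the black tray has no plant: point at it with the fingertips about three centimetres above its middle and dwell there for two seconds, then raise the hand and in the same way point for two seconds at the top of the plant with the yellow label on the wooden stand, which is to replace it. Then press the green button on the console fully in to log the swap, let it come back up and move clear. Only point at the pots: never touch, push or lift any pot or plant, do not lower the hand over the other pots but pass high above them, and leave the red button and the loose things on the bench alone.

Things in the scene. Friction and masses are not known exactly. Their poses are not given: they have to be found in the camera images.
- tray: Black open tray, 180 x 180 x 30 mm, fixed to the bench, with low dividers making 2 x 2 cells, one pot in each cell. Origin: centre of its underside; inner floor 4 mm up.
- pot_bare: Loose round terracotta-coloured pot, 66 mm across, 60 mm high, filled level to the rim with brown medium. Origin: centre of its underside; z up. In the black tray. It has no plant: only bare brown medium is seen, level with its rim at 60 mm above the underside.
- pot_a: Loose round terracotta-coloured pot, 66 mm across, 60 mm high, filled level to the rim with brown medium. Origin: centre of its underside; z up. Green plant in its middle, 50 mm across, top 95 mm above the underside. In the black tray, no label. Not to be pointed at.
- pot_b: Loose round terracotta-coloured pot, 66 mm across, 60 mm high, filled level to the rim with brown medium. Origin: centre of its underside; z up. Green plant in its middle, 50 mm across, top 95 mm above the underside. In the black tray, no label. Not to be pointed at.
- pot_c: Loose round terracotta-coloured pot, 66 mm across, 60 mm high, filled level to the rim with brown medium. Origin: centre of its underside; z up. Green plant in its middle, 50 mm across, top 95 mm above the underside. In the black tray, no label. Not to be pointed at.
- stand: Wooden stand of pale slats, 180 x 180 x 30 mm, fixed to the bench, with three spare plants on it. Origin: centre of its underside; its top is 30 mm up.
- spare_yellow: Loose round terracotta-coloured pot, 66 mm across, 60 mm high, filled level to the rim with brown medium. Origin: centre of its underside; z up. Green plant in its middle, 50 mm across, top 95 mm above the underside. A yellow label, 24 mm square on a short stake, stands at the rim (+x side), facing outwards and up, its top 100 mm above the underside. On the wooden stand.
- spare_blue: Loose round terracotta-coloured pot, 66 mm across, 60 mm high, filled level to the rim with brown medium. Origin: centre of its underside; z up. Green plant in its middle, 50 mm across, top 95 mm above the underside. A blue label, 24 mm square on a short stake, stands at the rim (+x side), facing outwards and up, its top 100 mm above the underside. On the wooden stand. Not to be pointed at.
- spare_white: Loose round terracotta-coloured pot, 66 mm across, 60 mm high, filled level to the rim with brown medium. Origin: centre of its underside; z up. Green plant in its middle, 50 mm across, top 95 mm above the underside. A white label, 24 mm square on a short stake, stands at the rim (+x side), facing outwards and up, its top 100 mm above the underside. On the wooden stand. Not to be pointed at.
- console: Grey fixed console box, 110 x 140 x 50 mm, with a green and a red push button on its top. Origin: centre of its underside; x and y along its sides, the green button at y = +36 mm, the red at y = -36 mm.
- log_button (a joint): Green button's travel in m: 0 up, 0.006 fully in; a spring returns it; fully in takes about 5 N.
- log_button_top (a point): Centre of the green button's top face (36 mm across), which is pressed straight down and moves with the button.
- call_button (a joint): Red button's travel in m: 0 up, 0.006 fully in. Not to be pressed.
- call_button_top (a point): Centre of the red button's top face (36 mm across), 72 mm from the green one.
- bottle: Loose white bottle with a blue cap, 60 mm across, 140 mm high. Origin: centre of its underside.
- label_cup: Loose blue cup of blank white labels, 64 mm across, about 125 mm high with the labels. Origin: centre of its underside.
- dibber: Loose steel dibber with a wooden T-handle, about 155 mm long and 20 mm high, lying on the bench beyond the console. Origin: on the bench under the shaft; x along the shaft, handle at -x.
Mind the look-alikes: they are no part of the job. Leave any pink look-alike of the pot_bare alone.

How it is judged:
By the outcome, as a careful person would: the job done as asked, in the order asked, and still so for the second after the job is handed in, with the robot touching nothing.
It also fails if it takes over 58 s, if anything falls off the work surface, if the arm or the gripper's body presses on something with over 40 N, if the wrist force passes 120 N, or if a joint passes its speed limit or range.

## Robot

A 6-joint arm with a two-finger parallel gripper is mounted at the origin on the work surface. World frame = base frame: x ahead of the robot, y to its left, z up, the work surface at z = 0. Lengths are in m, angles in rad, forces in N, time in s.
With the tool pointing down it reaches from about 0.35 to 0.85 m from the base axis. Payload 8.1 kg.
Tool frame: the origin (TCP) lies at the very end of the fingers, on their centre line; the grasp point (between the pads) lies 19 mm behind it; z points along the fingers, y is the direction in which the jaws open and shut (so a half turn about z gives the same grasp; the last joint's range is limited). The gripper opens to 93 mm and grips with 3 to 60 N. Pads are 15 mm wide; open, the fingers measure 128 mm over their backs; the gripper's body (75 mm by 188 mm) begins 65 mm behind the grasp point.
Start: joints at [1.249, 0.13, 1.488, -0, 1.523, -0.085], TCP at [0.141, 0.583, 0.192] pointing down, gripper open.
Joint ranges: [-2.96, 2.96], [-0.89, 2.26], [0.02, 2.5], [-1.34, 4.48], [0, 2.73], [-2.66, 2.66]. Speed limits (rad/s): [2.39, 2.39, 2.79, 3.14, 3.14, 3.14].

## Interface

Orientations are given as a rotation vector (axis times angle).
In Python, from plant import robot gives the robot as it stands.
- The arm moves only by the shell command python3 -m pendant 'ROWS' [OPENING] [FORCE]. ROWS is JSON, a list of rows, each an object with "delta_pos": the shift along the tool's x, y, z in m, a list of three; "spin": the turn about the tool's z in rad. In form: [{"delta_pos": [dx, dy, dz], "spin": spin}, ...]. A call has 1 to 10 rows; each row is the pose to reach, as a shift and turn from the pose measured when the call began, along the tool's axes at that moment; what a row does not reach only later rows make up. A row lasts 1/10 s, in which the tool goes at most 50 mm and 8.59 degrees, less where a joint would pass 70% of its speed; a pose out of reach is approached as far as the arm can. A call with a gripper value outside its range is refused whole. OPENING is the closure, from -1 (fully open) to 1 (shut), set as the call begins (- or left out, the last holds). The fingers move at their own pace and stop on an object; FORCE is the grip in N (left out, the last holds). Time passes only in rows, so rows that repeat a pose let the fingers close. It gives the time, the measured TCP pose, the force and the opening at its end, in the units of the state.
- robot.read_state(): the state, without advancing time (a new reading comes with each control period).
- robot.read_camera(name): name is "scene" or "side" or "wrist"; returns a dict with "color" (480x640x3 uint8, blue, green, red), "camera_matrix" (3x3 intrinsics, pixels), "R" (3x3) and "t" (3): a world point X has camera coordinates R X + t. Camera axes: x right, y down, z forward; pixel columns grow to the right and rows downward; lengths in m; the calibration is good to about 2 mm. A picture is of the moment at which its call begins. There is no depth.
- robot.close_job(): hands the job in, once; it reports no verdict.
Trained networks look in the newest picture that a camera, given by its name, has taken for a name from the list of things; names that differ only in an ending like _2 or _b are one class to them, and where a whole thing is asked for, a point or a joint stands for the part that bears it (a point fixed in the world has none). Each returns a list of dicts, best first, with "score" (0 to 1); they miss things now and then, are a little off and sometimes report something else, mostly with a low value. They report only what shows in the picture. A call takes as long as a camera call. They do not tell look-alikes from the thing itself.
- robot.outline_of(camera, label): "mask" (480x640 bool, what is visible of it).
- robot.mark_of(camera, label): "location" ([x, y, z] in m, in the coordinates of the camera as it stood for that picture, good to about 4 mm: a listed point, or the origin of a listed thing).
The state is a dict: "t": time; "q": joint angles; "dq": joint speeds; "joint_torque": joint torques, N m; "tool_pos": TCP position; "orientation": TCP orientation; "force": force on the tool from outside, world axes, zero at the start; "wrist_torque": the same for the moment, N m; "opening": finger opening in m.
Only numpy, scipy, OpenCV 4.12 (cv2) and the standard library are available. Lean on these libraries where they do the work, as an engineer would, in place of code of your own. Each camera call takes 0.05 s, during which the arm holds its last target.

## Working session

There is one attempt and no reset: what is moved stays moved. The work goes in short steps, Python scripts to look and compute and a shell command to move; the robot and the scene stay as the last step left them, time stands still between calls to the robot, and variables do not carry over. Pictures are saved under pics/ and viewed, and the job is handed in when it is done.

```bash
mkdir -p pics; ls
cat > h.py <<'E'
import numpy as np,cv2
from plant import robot
def world(c,p): return c["R"].T@(np.array(p)-c["t"])
def pix(c,X):
    q=c["camera_matrix"]@(c["R"]@np.array(X)+c["t"]); return q[:2]/q[2]
def ray(c,u,v,z):
    d=c["R"].T@np.linalg.solve(c["camera_matrix"],[u,v,1]); o=-c["R"].T@c["t"]
    return o+d*(z-o[2])/d[2]
E
python3 - <<'E'
from h import *
s=robot.read_state();print(s["t"],s["tool_pos"],s["orientation"],s["opening"],s["force"])
for n in("scene","side"):
    c=robot.read_camera(n);cv2.imwrite(f"pics/{n}0.png",c["color"])
    print(n,-c["R"].T@c["t"])
    for l in("pot_bare","pot_a","spare_yellow","log_button_top","call_button_top","tray","stand","console","bottle","label_cup","dibber"):
        for m in robot.mark_of(n,l):
            w=world(c,m["location"]);print(l,round(m["score"],2),w.round(3),pix(c,w).round(0))
E
```

```text
pics
0.0 [0.14055604 0.5826642  0.19079639] [-3.71054893e-01 -3.11926000e+00  2.83048256e-03] 0.0927260533613604 [-0.28728063 -0.64934946 -0.74464996]
scene [1.5384441  0.24347553 0.75489701]
pot_bare 0.78 [0.574 0.301 0.001] [448. 301.]
pot_bare 0.61 [ 0.703  0.34  -0.004] [466. 347.]
pot_a 0.86 [ 0.467  0.236 -0.001] [421. 268.]
pot_a 0.81 [0.489 0.325 0.004] [462. 277.]
pot_a 0.78 [0.556 0.228 0.002] [415. 290.]
spare_yellow 0.71 [ 0.516 -0.353  0.03 ] [172. 234.]
log_button_top 0.74 [0.764 0.222 0.003] [400. 356.]
log_button_top 0.56 [0.5   0.02  0.077] [326. 234.]
call_button_top 0.69 [ 0.506 -0.05   0.073] [295. 233.]
call_button_top 0.19 [0.763 0.22  0.002] [400. 356.]
tray 0.62 [0.503 0.023 0.073] [327. 237.]
tray 0.6 [0.521 0.27  0.002] [435. 283.]
stand 0.95 [ 0.555 -0.304 -0.003] [186. 257.]
stand 0.46 [ 0.502 -0.263  0.033] [209. 235.]
stand 0.16 [0.468 0.235 0.003] [421. 267.]
console 0.85 [ 0.508 -0.018  0.001] [309. 261.]
bottle 0.93 [ 0.735 -0.222 -0.001] [186. 310.]
label_cup 0.65 [ 0.764  0.219 -0.001] [399. 357.]
dibber 0.68 [ 0.517 -0.352  0.03 ] [173. 234.]
dibber 0.62 [ 0.756  0.001 -0.   ] [287. 335.]
side [0.25288614 0.57329897 0.62863414]
pot_bare 0.65 [0.573 0.299 0.005] [222. 397.]
pot_bare 0.64 [ 0.518 -0.353  0.031] [430. 188.]
pot_bare 0.57 [ 0.701  0.34  -0.002] [140. 380.]
pot_a 0.97 [0.56  0.222 0.006] [262. 364.]
pot_a 0.95 [0.491 0.32  0.007] [259. 437.]
pot_a 0.72 [0.47  0.235 0.005] [306. 398.]
spare_yellow 0.83 [ 0.516 -0.354  0.029] [431. 189.]
log_button_top 0.66 [0.507 0.021 0.073] [357. 271.]
call_button_top 0.69 [ 0.55  -0.299  0.005] [406. 204.]
call_button_top 0.65 [ 0.502 -0.052  0.07 ] [379. 249.]
tray 0.9 [ 0.519  0.271 -0.005] [264. 404.]
tray 0.38 [ 0.596 -0.298  0.031] [388. 188.]
stand 0.87 [ 0.552 -0.303  0.002] [406. 204.]
console 0.29 [0.469 0.236 0.005] [307. 399.]
bottle 0.71 [ 0.733 -0.226  0.002] [319. 196.]
dibber 0.67 [ 0.758  0.001 -0.001] [249. 245.]
```

View pics/scene0.png

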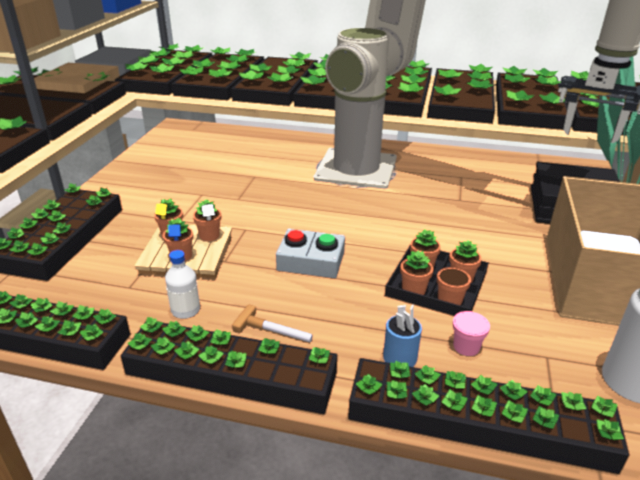

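View pics/side0.png

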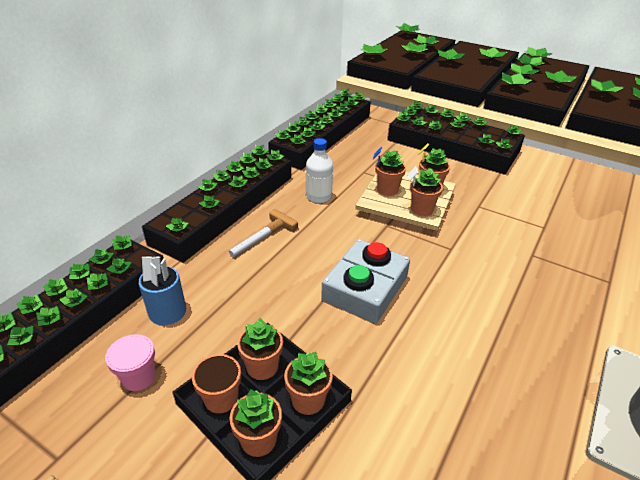

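Candidates for the bare pot are the terracotta pot in the tray at scene (453,285) and side (217,385), and the pink look-alike outside the tray at scene (470,332). I choose the one in the tray. For the yellow target, the spares carry yellow (161,210), white (208,210) and blue (174,230) labels, and I choose the yellow one. I'll check both in crops.

Run:
```python
from h import *
S=cv2.imread("pics/scene0.png");D=cv2.imread("pics/side0.png")
r=lambda i,x,y,w,h:cv2.resize(i[y:y+h,x:x+w],(390,290),interpolation=cv2.INTER_CUBIC)
for n in("scene","side"):
    c=robot.read_camera(n); I=S if n=="scene" else D
    for X in([.5735,.300,.064],[.5165,-.3535,.125],[.504,.0205,.075]):
        u=pix(c,X).round().astype(int);print(n,X,u); cv2.circle(I,tuple(int(k) for k in u),1,(255,0,255),-1)
    for l in("log_button_top","spare_yellow","pot_bare"):
        for m in robot.mark_of(n,l): print(l,round(m["score"],2),world(c,m["location"]).round(4))
    # fit of brown medium / green / red button
    hsv=cv2.cvtColor(c["color"],cv2.COLOR_BGR2HSV)
    x,y=pix(c,[.504,.0205,.075]).astype(int)
    sub=hsv[y-20:y+20,x-22:x+22]; mk=cv2.inRange(sub,(45,120,60),(85,255,255))
    v,u=np.nonzero(mk);print("green",ray(c,u.mean()+x-22,v.mean()+y-20,.072).round(4))
cv2.imwrite("pics/crop.png",np.vstack([np.hstack([r(S,380,220,130,97),r(S,120,180,130,97)]),np.hstack([r(D,150,310,210,156),r(D,350,130,130,97)])]))
```

```text
scene [0.5735, 0.3, 0.064] [452 276]
scene [0.5165, -0.3535, 0.125] [166 199]
scene [0.504, 0.0205, 0.075] [326 236]
log_button_top 0.66 [0.5035 0.0236 0.0737]
spare_yellow 0.8 [ 0.518  -0.352   0.0307]
pot_bare 0.78 [ 0.7035  0.3395 -0.0039]
pot_bare 0.77 [ 0.5732  0.3017 -0.0008]
pot_bare 0.74 [ 0.5051 -0.0505  0.0754]
green [0.5145 0.0238 0.072 ]
side [0.5735, 0.3, 0.064] [217 373]
side [0.5165, -0.3535, 0.125] [438 151]
side [0.504, 0.0205, 0.075] [359 270]
log_button_top 0.51 [0.5044 0.0191 0.0714]
spare_yellow 0.74 [0.505  0.0206 0.0741]
spare_yellow 0.67 [ 0.5166 -0.3525  0.0329]
pot_bare 0.73 [ 0.7004  0.3391 -0.0039]
pot_bare 0.72 [0.5729 0.3012 0.0067]
pot_bare 0.47 [0.4674 0.2407 0.0072]
green [0.5011 0.0255 0.072 ]
```

View pics/crop.png

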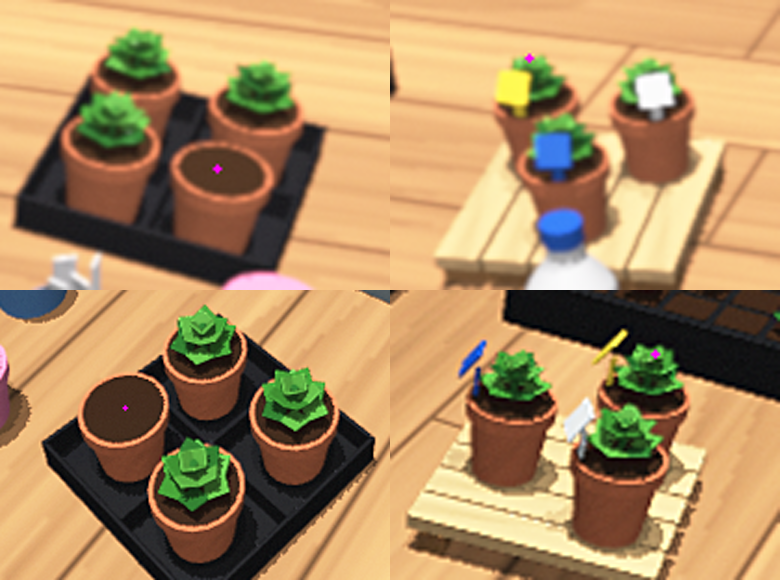

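The crops confirm both choices. The tray pot shows only bare brown medium at side (217,373). The yellow label belongs to the back-left spare, whose plant is at scene (166,199). Next I work out the moves.

```bash
cat >> h.py <<'E'
from scipy.spatial.transform import Rotation as Ro
def d(*T):
    s=robot.read_state();R=Ro.from_rotvec(s["orientation"]).as_matrix()
    for t in T: print(t,"delta",(R.T@(np.array(t)-s["tool_pos"])).round(4))
E
python3 - <<'E'
from h import *
c=robot.read_camera("scene")
for p in((553,292),(548,240)): print(ray(c,*p,0).round(2))
s=robot.read_state()
d([s["tool_pos"][0],s["tool_pos"][1],.27],[.573,.301,.25],[.573,.301,.094])
E
```

```text
[0.49 0.52 0.  ]
[0.28 0.53 0.  ]
[np.float64(0.14073836699166734), np.float64(0.5832601939762128), 0.27] delta [-0.      0.     -0.0782]
[0.573, 0.301, 0.25] delta [-0.4864 -0.173  -0.0581]
[0.573, 0.301, 0.094] delta [-0.4864 -0.173   0.0979]
```

```bash
python3 -m pendant '[{"delta_pos":[0,0,-0.03],"spin":0},{"delta_pos":[0,0,-0.07],"spin":0},{"delta_pos":[-0.01,-0.02,-0.10],"spin":0},{"delta_pos":[-0.03,-0.05,-0.10],"spin":0},{"delta_pos":[-0.06,-0.08,-0.10],"spin":0},{"delta_pos":[-0.09,-0.10,-0.10],"spin":0},{"delta_pos":[-0.12,-0.12,-0.10],"spin":0},{"delta_pos":[-0.16,-0.13,-0.10],"spin":0},{"delta_pos":[-0.20,-0.14,-0.10],"spin":0},{"delta_pos":[-0.24,-0.15,-0.10],"spin":0}]' 1 5
python3 -c "
from h import *
d([.573,.301,.27],[.573,.301,.094]);print(robot.read_state()['q'])"
```

```text
t: 2.65
tool_pos: [0.3401, 0.3802, 0.2922]
orientation: [0.371, 3.119, 0.001]
force: [-0.4, 0.2, 0.3]
opening: 0.0177
[0.573, 0.301, 0.27] delta [-0.245  -0.0224  0.0223]
[0.573, 0.301, 0.094] delta [-0.2449 -0.0226  0.1983]
[ 7.40476246e-01 -1.34570978e-01  1.57188786e+00  6.36627584e-05
  1.70337592e+00 -5.93802191e-01]
```

```bash
python3 -m pendant '[{"delta_pos":[-0.03,-0.003,0],"spin":0},{"delta_pos":[-0.07,-0.006,0],"spin":0},{"delta_pos":[-0.11,-0.01,0],"spin":0},{"delta_pos":[-0.15,-0.014,0.01],"spin":0},{"delta_pos":[-0.19,-0.018,0.02],"spin":0},{"delta_pos":[-0.22,-0.02,0.022],"spin":0},{"delta_pos":[-0.235,-0.022,0.022],"spin":0},{"delta_pos":[-0.245,-0.0225,0.022],"spin":0},{"delta_pos":[-0.245,-0.0225,0.022],"spin":0},{"delta_pos":[-0.245,-0.0225,0.022],"spin":0}]'
python3 -c "
from h import *
d([.573,.301,.094])
for n in ('wrist','scene'):
    c=robot.read_camera(n);cv2.imwrite(f'pics/{n}1.png',c['color'])
    for m in robot.mark_of(n,'pot_bare'): print(n,m['score'],world(c,m['location']).round(4))
"
```

```text
t: 3.65
tool_pos: [0.5725, 0.3014, 0.2705]
orientation: [0.37, 3.119, 0.002]
force: [-0.7, -0.8, 0.2]
opening: 0.0004
[0.573, 0.301, 0.094] delta [-0.0005 -0.0004  0.1765]
wrist 0.84 [ 0.7106  0.3402 -0.0015]
wrist 0.6 [0.5737 0.3032 0.0036]
scene 0.96 [ 0.7021  0.3409 -0.0024]
scene 0.63 [0.5729 0.2992 0.0007]
```

View pics/wrist1.png

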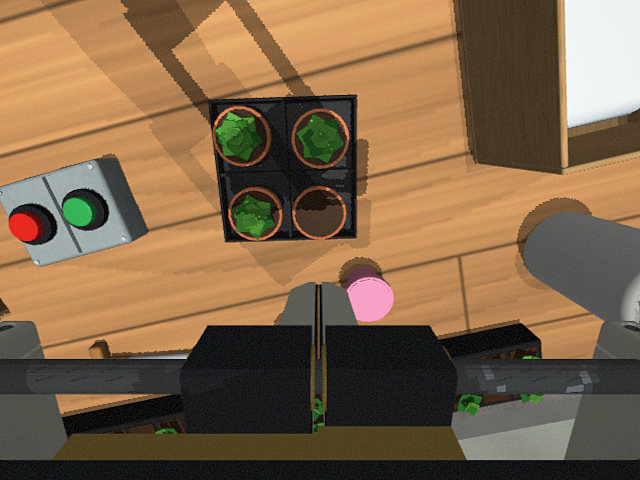

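The wrist view shows the bare pot at (320,212), straight under the fingers' line, and the pink pot outside the tray at (370,297). I'll lower over the bare pot and dwell.

```bash
python3 -m pendant '[{"delta_pos":[0,0,0.02],"spin":0},{"delta_pos":[0,0,0.05],"spin":0},{"delta_pos":[0,0,0.08],"spin":0},{"delta_pos":[0,0,0.11],"spin":0},{"delta_pos":[0,0,0.14],"spin":0},{"delta_pos":[0,0,0.16],"spin":0},{"delta_pos":[0,0,0.17],"spin":0},{"delta_pos":[0,0,0.176],"spin":0},{"delta_pos":[0,0,0.176],"spin":0},{"delta_pos":[0,0,0.176],"spin":0}]'
python3 -c "
from h import *
c=robot.read_camera('side');cv2.imwrite('pics/side2.png',c['color']);d([.573,.301,.094])"
```

```text
t: 4.85
tool_pos: [0.5734, 0.3022, 0.0964]
orientation: [0.368, 3.117, 0.003]
force: [-0.2, 0.0, 0.2]
opening: -0.0001
[0.573, 0.301, 0.094] delta [ 0.0002 -0.0013  0.0025]
```

View pics/side2.png

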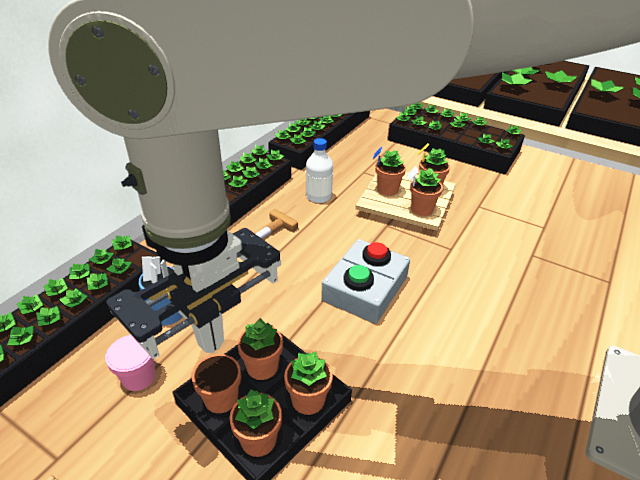

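Side view: the tips at (208,350) are above the bare pot (217,373) with nothing touched. Dwell.

```bash
python3 -m pendant '[{"delta_pos":[0,-0.001,0.002],"spin":0},{"delta_pos":[0,-0.001,0.002],"spin":0},{"delta_pos":[0,-0.001,0.002],"spin":0},{"delta_pos":[0,-0.001,0.002],"spin":0},{"delta_pos":[0,-0.001,0.002],"spin":0},{"delta_pos":[0,-0.001,0.002],"spin":0},{"delta_pos":[0,-0.001,0.002],"spin":0},{"delta_pos":[0,-0.001,0.002],"spin":0},{"delta_pos":[0,-0.001,0.002],"spin":0},{"delta_pos":[0,-0.001,0.002],"spin":0}]'
python3 -m pendant '[{"delta_pos":[0,0,0],"spin":0},{"delta_pos":[0,0,0],"spin":0},{"delta_pos":[0,0,0],"spin":0},{"delta_pos":[0,0,0],"spin":0},{"delta_pos":[0,0,0],"spin":0},{"delta_pos":[0,0,0],"spin":0},{"delta_pos":[0,0,0],"spin":0},{"delta_pos":[0,0,0],"spin":0},{"delta_pos":[0,0,0],"spin":0},{"delta_pos":[0,0,0],"spin":0}]'
python3 -m pendant '[{"delta_pos":[0,0,0],"spin":0},{"delta_pos":[0,0,0],"spin":0},{"delta_pos":[0,0,0],"spin":0},{"delta_pos":[0,0,0],"spin":0},{"delta_pos":[0,0,0],"spin":0},{"delta_pos":[0,0,0],"spin":0},{"delta_pos":[0,0,0],"spin":0},{"delta_pos":[0,0,0],"spin":0}]'
python3 -m pendant '[{"delta_pos":[0,0,-0.02],"spin":0},{"delta_pos":[0,0,-0.05],"spin":0},{"delta_pos":[0,0,-0.08],"spin":0},{"delta_pos":[0,0,-0.11],"spin":0},{"delta_pos":[0,0,-0.14],"spin":0},{"delta_pos":[0,0,-0.17],"spin":0},{"delta_pos":[0,0,-0.18],"spin":0},{"delta_pos":[0,0,-0.18],"spin":0}]'
python3 -c "
from h import *
d([.573,.301,.094],[.517,-.353,.27],[.517,-.353,.155])"
```

```text
t: 5.9
tool_pos: [0.5733, 0.3013, 0.0946]
orientation: [0.368, 3.117, 0.004]
force: [0.1, -0.1, 0.0]
opening: 0.0008
t: 6.9
tool_pos: [0.5733, 0.3013, 0.0945]
orientation: [0.368, 3.117, 0.004]
force: [-0.1, 0.4, -0.4]
opening: 0.0005
t: 7.7
tool_pos: [0.5733, 0.3013, 0.0945]
orientation: [0.368, 3.117, 0.004]
force: [-0.1, -0.2, 0.3]
opening: 0.0005
t: 8.5
tool_pos: [0.5736, 0.3013, 0.2765]
orientation: [0.368, 3.114, 0.007]
force: [-0.3, 0.2, -0.3]
opening: 0.0005
[0.573, 0.301, 0.094] delta [ 0.0016 -0.0013  0.1825]
[0.517, -0.353, 0.27] delta [-0.0975 -0.6495  0.0039]
[0.517, -0.353, 0.155] delta [-0.0968 -0.6501  0.1189]
```

```bash
python3 -m pendant '[{"delta_pos":[-0.003,-0.02,0],"spin":0},{"delta_pos":[-0.008,-0.05,0],"spin":0},{"delta_pos":[-0.013,-0.09,0],"spin":0},{"delta_pos":[-0.019,-0.13,0],"spin":0},{"delta_pos":[-0.025,-0.17,0],"spin":0},{"delta_pos":[-0.031,-0.21,0],"spin":0},{"delta_pos":[-0.037,-0.25,0],"spin":0},{"delta_pos":[-0.043,-0.29,0],"spin":0},{"delta_pos":[-0.049,-0.33,0],"spin":0},{"delta_pos":[-0.055,-0.37,0],"spin":0}]'
python3 -c "
from h import *
d([.517,-.353,.27])"
```

```text
t: 9.5
tool_pos: [0.5395, -0.0726, 0.2722]
orientation: [0.368, 3.117, 0.007]
force: [0.5, -0.1, -0.4]
opening: 0.0007
[0.517, -0.353, 0.27] delta [-0.0435 -0.2779  0.0009]
```

```bash
python3 -m pendant '[{"delta_pos":[-0.006,-0.04,0],"spin":0},{"delta_pos":[-0.012,-0.08,0],"spin":0},{"delta_pos":[-0.019,-0.12,0],"spin":0},{"delta_pos":[-0.025,-0.16,0],"spin":0},{"delta_pos":[-0.031,-0.20,0],"spin":0},{"delta_pos":[-0.037,-0.24,0],"spin":0},{"delta_pos":[-0.042,-0.265,0],"spin":0},{"delta_pos":[-0.0435,-0.278,0],"spin":0},{"delta_pos":[-0.0435,-0.278,0],"spin":0},{"delta_pos":[-0.0435,-0.278,0],"spin":0}]'
python3 -c "
from h import *
d([.517,-.353,.155])
for n in ('wrist','side'):
    c=robot.read_camera(n);cv2.imwrite(f'pics/{n}3.png',c['color'])
    for m in robot.mark_of(n,'spare_yellow'): print(n,m['score'],world(c,m['location']).round(4))
"
```

```text
t: 10.5
tool_pos: [0.5169, -0.352, 0.2698]
orientation: [0.368, 3.118, 0.009]
force: [0.2, 0.5, 0.7]
opening: 0.0004
[0.517, -0.353, 0.155] delta [-0.0002 -0.0017  0.1148]
wrist 0.94 [ 0.5232 -0.3503  0.0306]
wrist 0.28 [ 0.5946 -0.2963  0.0247]
side 0.82 [ 0.5178 -0.3544  0.0339]
side 0.61 [ 0.7577 -0.0015  0.0021]
side 0.25 [0.4691 0.2361 0.0045]
```

View pics/wrist3.png

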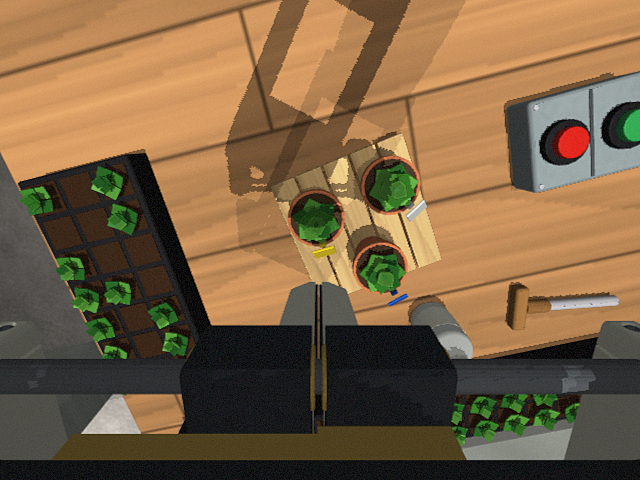

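Wrist view: the yellow-labelled plant at (317,220) is on the fingers' line, with its yellow label at (324,252). Lower and dwell.

```bash
python3 -m pendant '[{"delta_pos":[-0.001,-0.001,0.02],"spin":0},{"delta_pos":[-0.001,-0.001,0.04],"spin":0},{"delta_pos":[-0.001,-0.001,0.06],"spin":0},{"delta_pos":[-0.001,-0.001,0.08],"spin":0},{"delta_pos":[-0.001,-0.001,0.10],"spin":0},{"delta_pos":[-0.001,-0.001,0.11],"spin":0},{"delta_pos":[-0.001,-0.001,0.115],"spin":0},{"delta_pos":[-0.001,-0.001,0.115],"spin":0},{"delta_pos":[-0.001,-0.001,0.115],"spin":0},{"delta_pos":[-0.001,-0.001,0.115],"spin":0}]'
python3 -c "
from h import *
d([.517,-.353,.155])
c=robot.read_camera('scene');cv2.imwrite('pics/scene4.png',cv2.resize(c['color'][120:320,80:330],(750,600)))
c=robot.read_camera('side');cv2.imwrite('pics/side4.png',cv2.resize(c['color'][50:250,280:530],(750,600)))
"
```

```text
t: 11.7
tool_pos: [0.5193, -0.353, 0.1576]
orientation: [0.366, 3.115, 0.005]
force: [-0.4, -0.3, -0.4]
opening: 0.0005
[0.517, -0.353, 0.155] delta [ 0.0023 -0.0005  0.0026]
```

View pics/scene4.png

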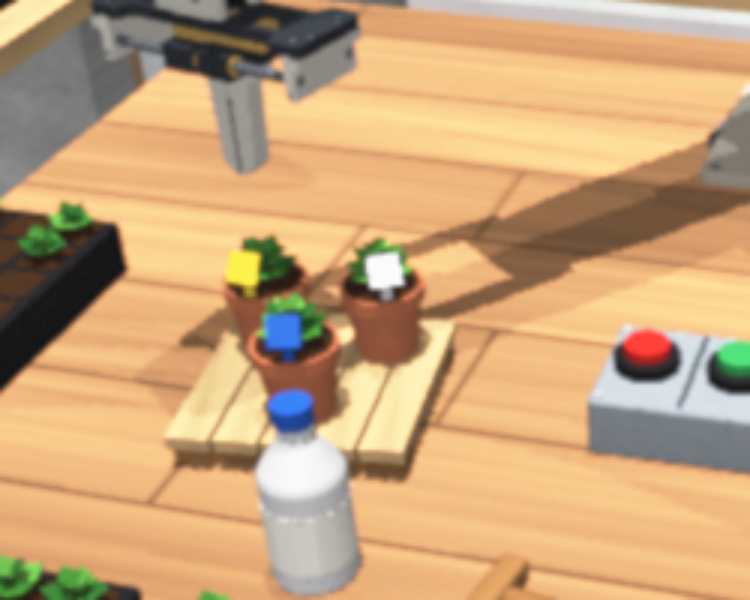

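View pics/side4.png

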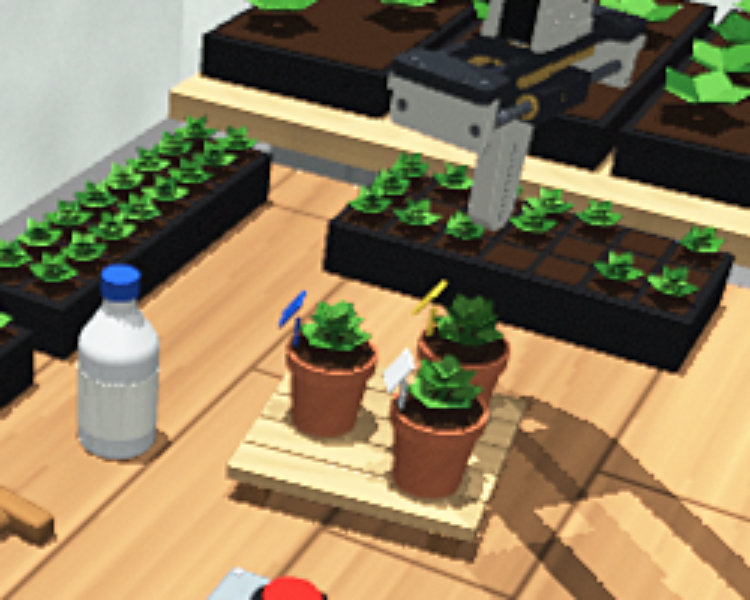

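```bash
python3 -c "
from h import *
s=robot.read_state();print(s['t'],s['tool_pos'],s['q'])
d([.517,-.353,.155])
for n in('scene','side'):
    c=robot.read_camera(n);print(n,pix(c,s['tool_pos']),pix(c,[.517,-.353,.125]),pix(c,[.517,-.353,.155]),pix(c,[.517,-.353,.17]));cv2.imwrite(f'pics/{n}5.png',c['color'])
s=cv2.imread('pics/side5.png')[100:200,380:505];q=cv2.imread('pics/scene5.png')[150:250,110:235]
cv2.imwrite('pics/c5.png',cv2.resize(np.hstack([s,q]),(800,320)))
"
```

```text
11.8 [ 0.51914544 -0.35295917  0.15725692] [-0.68244588  0.21919173  1.45219634  0.00575343  1.4682058  -2.02010057]
[0.517, -0.353, 0.155] delta [ 0.0021 -0.0005  0.0022]
scene [164.0154789  187.03246165] [166.45803124 199.09968046] [164.57030826 187.48521052] [163.60775239 181.56295587]
side [439.60101985 136.79281978] [437.86938026 150.82806177] [440.38695666 138.03599715] [441.68162931 131.45763228]
```

View pics/c5.png

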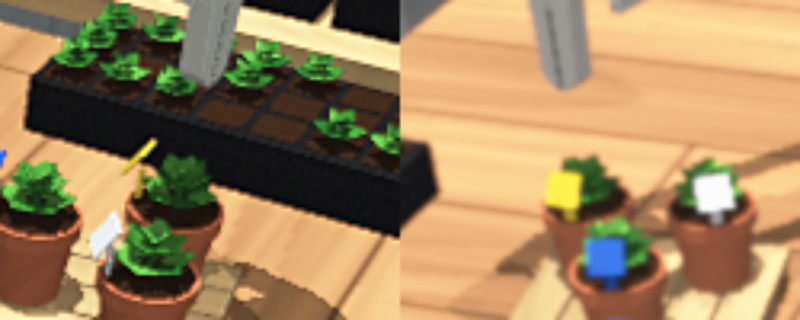

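```bash
python3 -c "
from h import *
c=robot.read_camera('side');e=robot.read_camera('scene')
print('side2',pix(c,[.5734,.3022,.0964]),pix(c,[.5734,.3022,.12]))
for s in(-.055,.055): print('open tips',pix(e,[.1406+.235*s,.5827+.972*s,.1908]),pix(e,[.1406+.235*s,.5827+.972*s,.215]))
a=cv2.resize(cv2.imread('pics/side2.png')[300:400,160:285],(400,320));b=cv2.resize(cv2.imread('pics/scene0.png')[60:160,515:640],(400,320))
cv2.imwrite('pics/c6.png',np.hstack([a,b]))
"
```

```text
side2 [213.43510921 359.7320189 ] [211.26385626 348.46721315]
open tips [562.12874936 143.12292861] [564.60615767 133.85942465]
open tips [610.99036975 151.73612939] [614.04380545 142.26194257]
```

View pics/c6.png

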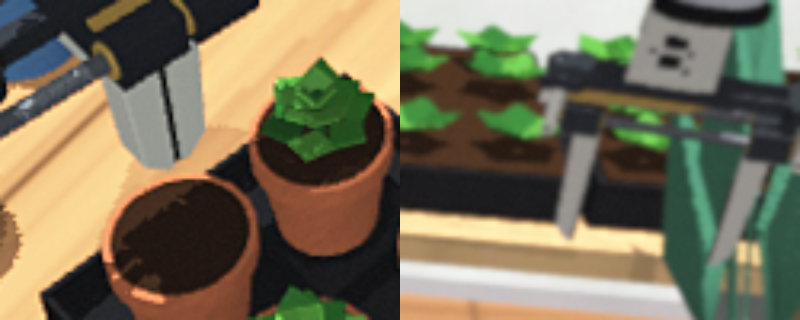

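The visible tips look about 2 cm above the reported TCP, so I'll measure that before dwelling.

```bash
python3 -c "
from h import *
from scipy.optimize import least_squares
s=robot.read_state();p=s['tool_pos'];R=Ro.from_rotvec(s['orientation']).as_matrix()
w=robot.read_camera('wrist');cv2.imwrite('pics/w7.png',w['color'])
print('wrist cam',-w['R'].T@w['t'])
for k in(0,-.01,-.019,-.03): print(k,pix(w,p+R[:,2]*k))
sc=robot.read_camera('scene');sd=robot.read_camera('side')
obs=[(sc,(161.8,177.2)),(sd,(443.8,126.3))]
f=lambda X:np.concatenate([pix(c,X)-o for c,o in obs])
r=least_squares(f,p);print(p,r.x,r.fun)
a=cv2.resize(cv2.imread('pics/w7.png')[220:360,240:400],(640,560));cv2.imwrite('pics/w7c.png',a)
for n,c,o in(('sc',sc,(125,130)),('sd',sd,(410,80))):
    b=c['color'][o[1]:o[1]+70,o[0]:o[0]+80];cv2.imwrite(f'pics/{n}7.png',cv2.resize(b,(640,560),interpolation=cv2.INTER_NEAREST))
"
python3 -c "
import cv2,numpy as np
cv2.imwrite('pics/j7.png',cv2.resize(np.hstack([cv2.imread(f'pics/{n}.png') for n in('w7c','sc7','sd7')]),(798,233)))"
```

```text
wrist cam [ 0.43957931 -0.33336296  0.3490682 ]
0 [315.81173223 277.47492086]
-0.01 [315.71001168 283.99243989]
-0.019 [315.60969633 290.41992435]
-0.03 [315.47400415 299.11410069]
[ 0.51876298 -0.35265695  0.15646682] [ 0.51580394 -0.35653819  0.18021837] [-0.05759281 -0.12483228 -0.05698097  0.10878032]
```

View pics/j7.png

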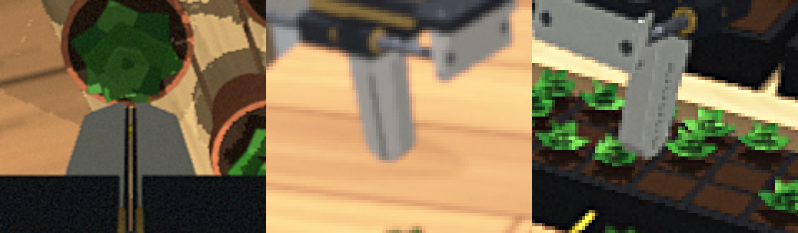

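Triangulating from scene and side puts the visible tips at z≈0.180, but the reported TCP is z≈0.157. I'll settle where the fingertips physically end with a gentle touch on an empty spot of bench, away from everything, before any more pointing.

```bash
python3 -m pendant '[{"delta_pos":[0,0,-0.02],"spin":0},{"delta_pos":[0,0,-0.05],"spin":0},{"delta_pos":[0,0,-0.08],"spin":0},{"delta_pos":[0,0,-0.10],"spin":0},{"delta_pos":[0,0,-0.12],"spin":0},{"delta_pos":[0,0,-0.12],"spin":0}]'
python3 -c "
from h import *
d([.39,-.16,.27],[.39,-.16,.05],[.39,-.16,0])"
```

```text
t: 12.75
tool_pos: [0.5194, -0.3541, 0.2801]
orientation: [0.365, 3.112, 0.002]
force: [-0.4, -0.5, 0.4]
opening: 0.001
[0.39, -0.16, 0.27] delta [0.171  0.1588 0.0091]
[0.39, -0.16, 0.05] delta [0.1728 0.1583 0.2291]
[0.39, -0.16, 0] delta [0.1732 0.1582 0.2791]
```

```bash
python3 -m pendant '[{"delta_pos":[0.025,0.022,0],"spin":0},{"delta_pos":[0.055,0.05,0],"spin":0},{"delta_pos":[0.085,0.078,0],"spin":0},{"delta_pos":[0.115,0.106,0],"spin":0},{"delta_pos":[0.145,0.134,0],"spin":0},{"delta_pos":[0.165,0.15,0],"spin":0},{"delta_pos":[0.172,0.158,0.01],"spin":0},{"delta_pos":[0.172,0.158,0.04],"spin":0},{"delta_pos":[0.172,0.158,0.08],"spin":0},{"delta_pos":[0.172,0.158,0.12],"spin":0}]'
python3 -c "
from h import *
d([.39,-.16,.04])"
```

```text
t: 13.75
tool_pos: [0.3895, -0.1602, 0.1569]
orientation: [0.365, 3.111, 0.002]
force: [0.2, -0.2, -1.0]
opening: 0.0006
[0.39, -0.16, 0.04] delta [6.000e-04 1.000e-04 1.169e-01]
```

```bash
python3 -m pendant '[{"delta_pos":[0,0,0.03],"spin":0},{"delta_pos":[0,0,0.06],"spin":0},{"delta_pos":[0,0,0.08],"spin":0},{"delta_pos":[0,0,0.10],"spin":0},{"delta_pos":[0,0,0.11],"spin":0},{"delta_pos":[0,0,0.117],"spin":0},{"delta_pos":[0,0,0.117],"spin":0},{"delta_pos":[0,0,0.117],"spin":0}]'
python3 -c "
from h import *
d([.39,-.16,0])
c=robot.read_camera('side');b=c['color'][200:340,380:560];cv2.imwrite('pics/t8.png',cv2.resize(b,(720,560)));p=robot.read_state()['tool_pos'];print(p,pix(c,p),pix(c,[p[0],p[1],0]))"
```

```text
t: 14.55
tool_pos: [0.391, -0.1605, 0.0406]
orientation: [0.365, 3.11, 0.001]
force: [1.0, -0.4, 0.2]
opening: 0.0007
[0.39, -0.16, 0] delta [0.0015 0.0001 0.0406]
[ 0.39125633 -0.16061689  0.04090457] [455.8944305  250.70202915] [451.67850157 266.80457645]
```

View pics/t8.png

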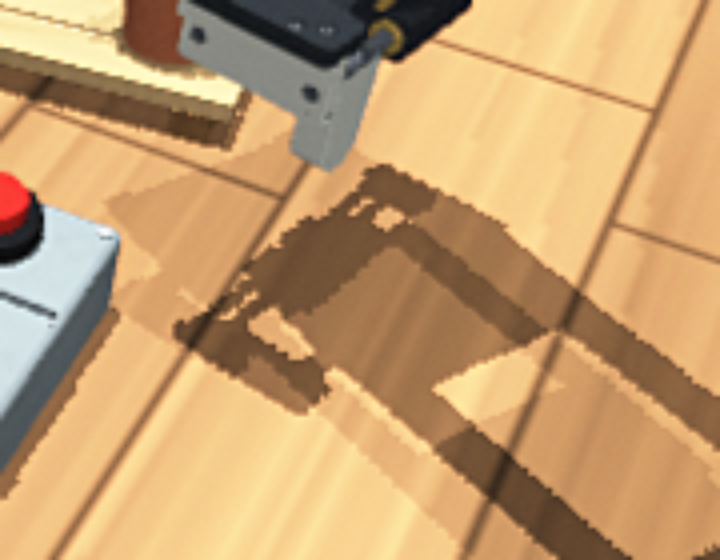

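The visible tips at (462,241) are again about 10 px above the reported TCP pixel (456,251). I'll go down gently.

```bash
python3 -m pendant '[{"delta_pos":[0,0,0.015],"spin":0},{"delta_pos":[0,0,0.025],"spin":0},{"delta_pos":[0,0,0.03],"spin":0},{"delta_pos":[0,0,0.034],"spin":0},{"delta_pos":[0,0,0.035],"spin":0},{"delta_pos":[0,0,0.035],"spin":0}]'
python3 -m pendant '[{"delta_pos":[0,0,0.003],"spin":0},{"delta_pos":[0,0,0.003],"spin":0},{"delta_pos":[0,0,0.003],"spin":0}]'
python3 -m pendant '[{"delta_pos":[0,0,0.003],"spin":0},{"delta_pos":[0,0,0.003],"spin":0},{"delta_pos":[0,0,0.003],"spin":0}]'
```

```text
t: 15.2
tool_pos: [0.3917, -0.1607, 0.006]
orientation: [0.365, 3.11, 0.001]
force: [-0.6, -0.4, -0.2]
opening: 0.0003
t: 15.5
tool_pos: [0.3917, -0.1607, 0.0031]
orientation: [0.365, 3.11, 0.001]
force: [0.2, -0.4, -0.2]
opening: 0.0006
t: 15.8
tool_pos: [0.3916, -0.1606, -0.0001]
orientation: [0.365, 3.11, 0.001]
force: [0.0, 0.1, 0.5]
opening: 0.0006
```

```bash
python3 -m pendant '[{"delta_pos":[0,0,0.003],"spin":0},{"delta_pos":[0,0,0.003],"spin":0},{"delta_pos":[0,0,0.003],"spin":0}]'
python3 -c "
from h import *
c=robot.read_camera('side');b=c['color'][200:340,380:560];cv2.imwrite('pics/t9.png',cv2.resize(b,(720,560)))"
```

```text
t: 16.1
tool_pos: [0.3915, -0.1605, -0.0032]
orientation: [0.365, 3.11, 0.001]
force: [-0.4, 0.4, 0.6]
opening: 0.0005
```

View pics/t9.png

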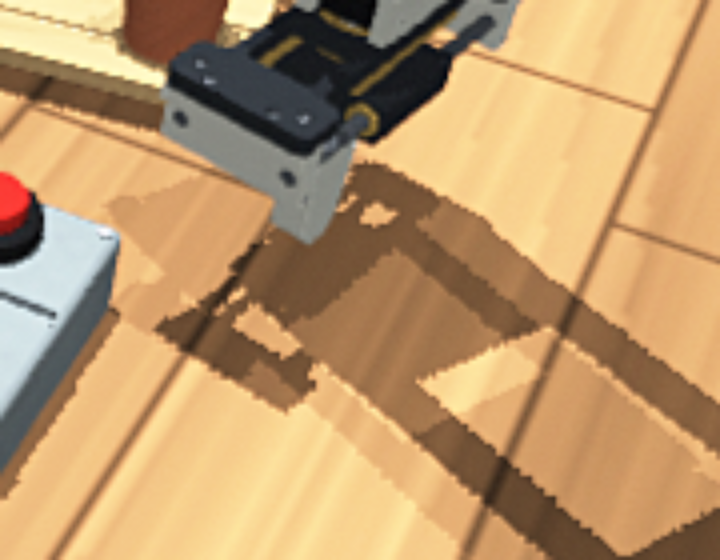

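At a reported z of −3 mm there is still no contact and the picture shows the tips clear of the bench. So the reported TCP really is lower than the true fingertips. I'll carry on gently to find the offset.

```bash
python3 -m pendant '[{"delta_pos":[0,0,0.004],"spin":0},{"delta_pos":[0,0,0.008],"spin":0},{"delta_pos":[0,0,0.012],"spin":0},{"delta_pos":[0,0,0.012],"spin":0}]'
python3 -m pendant '[{"delta_pos":[0,0,0.002],"spin":0},{"delta_pos":[0,0,0.003],"spin":0},{"delta_pos":[0,0,0.003],"spin":0}]'
python3 -m pendant '[{"delta_pos":[0,0,0.002],"spin":0},{"delta_pos":[0,0,0.002],"spin":0}]'
```

```text
t: 16.55
tool_pos: [0.3911, -0.1602, -0.016]
orientation: [0.365, 3.112, 0.002]
force: [0.2, -0.2, -0.3]
opening: 0.0003
t: 16.85
tool_pos: [0.391, -0.1602, -0.0192]
orientation: [0.365, 3.112, 0.002]
force: [-0.0, -0.8, -0.4]
opening: 0.0005
t: 17.05
tool_pos: [0.3909, -0.1601, -0.0214]
orientation: [0.365, 3.112, 0.002]
force: [0.2, -0.5, 0.2]
opening: 0.0003
```

```bash
python3 -m pendant '[{"delta_pos":[0,0,0.002],"spin":0},{"delta_pos":[0,0,0.002],"spin":0}]'
python3 -c "
from h import *
c=robot.read_camera('side');b=c['color'][200:340,380:560];cv2.imwrite('pics/t10.png',cv2.resize(b,(720,560)));w=robot.read_camera('wrist');print(-w['R'].T@w['t'])
for m in robot.mark_of('wrist','console'): print(m['score'],world(w,m['location']))"
```

```text
t: 17.25
tool_pos: [0.3907, -0.16, -0.0236]
orientation: [0.365, 3.112, 0.003]
force: [-0.7, 0.6, 0.4]
opening: 0.0003
[ 0.3108184  -0.14009015  0.16869396]
0.94 [ 0.50630249 -0.0188345  -0.00084512]
```

View pics/t10.png

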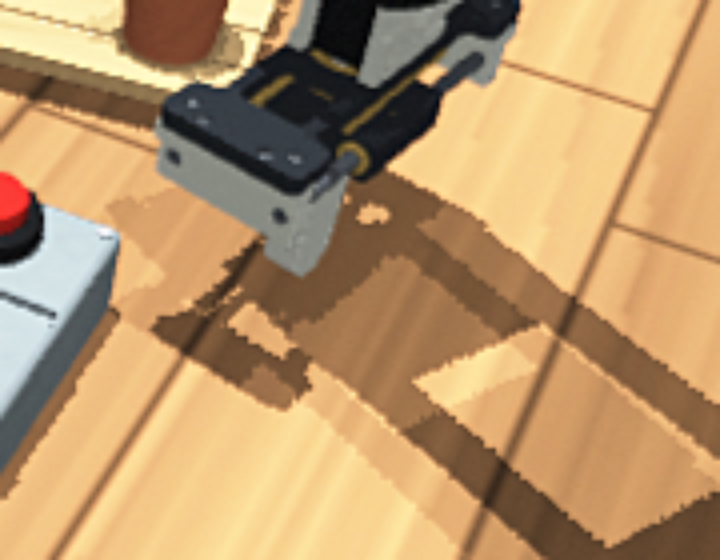

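```bash
python3 -m pendant '[{"delta_pos":[0,0,0.0015],"spin":0},{"delta_pos":[0,0,0.0015],"spin":0}]'
python3 -m pendant '[{"delta_pos":[0,0,0.0015],"spin":0},{"delta_pos":[0,0,0.0015],"spin":0}]'
```

```text
t: 17.6
tool_pos: [0.3908, -0.16, -0.025]
orientation: [0.365, 3.112, 0.002]
force: [0.5, -0.1, -0.1]
opening: 0.0005
t: 17.8
tool_pos: [0.3909, -0.1601, -0.0265]
orientation: [0.365, 3.112, 0.002]
force: [0.3, 1.1, 0.0]
opening: 0.0004
```

```bash
python3 -m pendant '[{"delta_pos":[0,0,0.001],"spin":0},{"delta_pos":[0,0,0.001],"spin":0}]'
python3 -m pendant '[{"delta_pos":[0,0,0.001],"spin":0},{"delta_pos":[0,0,0.001],"spin":0}]'
python3 -c "
from h import *
c=robot.read_camera('side');b=c['color'][200:340,380:560];cv2.imwrite('pics/t11.png',cv2.resize(b,(720,560)))"
```

```text
t: 18.0
tool_pos: [0.391, -0.1601, -0.0266]
orientation: [0.365, 3.113, 0.003]
force: [-5.5, 2.9, 15.1]
opening: 0.0005
t: 18.2
tool_pos: [0.391, -0.1601, -0.0266]
orientation: [0.365, 3.113, 0.003]
force: [-7.0, 4.5, 16.5]
opening: 0.0004
```

View pics/t11.png

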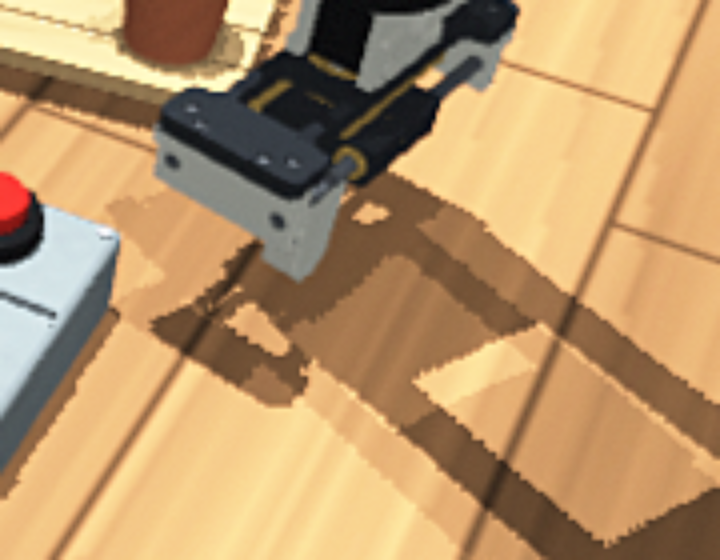

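Contact comes at a reported z of −0.0266, so the true fingertips are 26.6 mm above the reported TCP. That means the first dwell was about 5.7 cm over the pot, and I'll redo both dwells in order with corrected heights. Before that I'll check whether xy is also off.

```bash
python3 -m pendant '[{"delta_pos":[0,0,-0.02],"spin":0},{"delta_pos":[0,0,-0.04],"spin":0},{"delta_pos":[0,0,-0.04],"spin":0}]'
cat >> h.py <<'E'
OFF=0.0266
def tip(c,s,dx=0,dy=0):
    R=Ro.from_rotvec(s["orientation"]).as_matrix();p=s["tool_pos"]+np.array([dx,dy,OFF])
    return [pix(c,p+R@np.array([a,b,0])) for a,b in((-.0075,-.0175),(.0075,-.0175),(.0075,.0175),(-.0075,.0175))]
E
python3 -c "
from h import *
s=robot.read_state();print(s['tool_pos'])
out=[]
for n in('scene','side','wrist'):
    c=robot.read_camera(n);P=np.array(tip(c,s));m=P.mean(0);k=8 if n!='wrist' else 2.5
    w=int(256/k);x0,y0=(m-w/2).astype(int);x0=max(0,min(x0,640-w));y0=max(0,min(y0,480-w))
    b=cv2.resize(c['color'][y0:y0+w,x0:x0+w],(256,256),interpolation=cv2.INTER_CUBIC)
    cv2.polylines(b,[((P-[x0,y0]+.5)*k).round().astype(int).reshape(-1,1,2)],True,(0,0,255),1);out.append(b)
cv2.imwrite('pics/tip.png',np.hstack(out))"
```

```text
t: 18.55
tool_pos: [0.3928, -0.1613, 0.016]
orientation: [0.364, 3.109, -0.0]
force: [0.4, -1.3, 0.0]
opening: 0.0001
[ 0.39277632 -0.16131565  0.01595327]
```

View pics/tip.png

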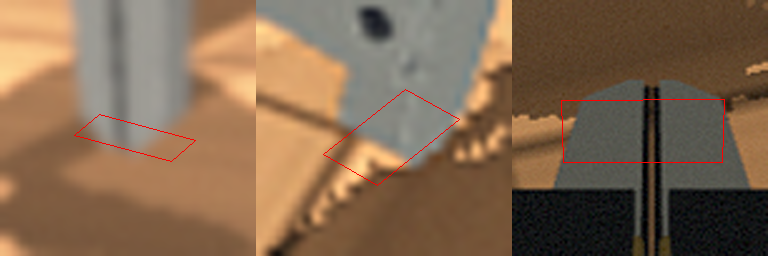

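The xy residuals are about 2–3 mm and disagree in sign between cameras, so xy is fine and only the height is corrected. Reported-z targets are bare 0.0675, yellow 0.1285, button contact about 0.047.

```bash
python3 -m pendant '[{"delta_pos":[0,0,-0.03],"spin":0},{"delta_pos":[0,0,-0.07],"spin":0},{"delta_pos":[0,0,-0.11],"spin":0},{"delta_pos":[0,0,-0.15],"spin":0},{"delta_pos":[0,0,-0.19],"spin":0},{"delta_pos":[0,0,-0.22],"spin":0},{"delta_pos":[-0.01,0.02,-0.24],"spin":0},{"delta_pos":[-0.02,0.05,-0.24],"spin":0},{"delta_pos":[-0.03,0.09,-0.24],"spin":0},{"delta_pos":[-0.04,0.13,-0.24],"spin":0}]'
python3 -c "
from h import *
d([.573,.301,.26],[.573,.301,.0675])"
```

```text
t: 19.7
tool_pos: [0.458, -0.0419, 0.252]
orientation: [0.367, 3.115, 0.003]
force: [0.9, -0.4, -0.3]
opening: 0.0005
[0.573, 0.301, 0.26] delta [-0.0323  0.3603 -0.0069]
[0.573, 0.301, 0.0675] delta [-0.0313  0.3598  0.1856]
```

```bash
python3 -m pendant '[{"delta_pos":[-0.003,0.04,0],"spin":0},{"delta_pos":[-0.007,0.08,0],"spin":0},{"delta_pos":[-0.011,0.12,0],"spin":0},{"delta_pos":[-0.015,0.16,0],"spin":0},{"delta_pos":[-0.018,0.20,0],"spin":0},{"delta_pos":[-0.022,0.24,0],"spin":0},{"delta_pos":[-0.025,0.28,0],"spin":0},{"delta_pos":[-0.029,0.32,0],"spin":0},{"delta_pos":[-0.031,0.345,0],"spin":0},{"delta_pos":[-0.032,0.36,0],"spin":0}]'
python3 -m pendant '[{"delta_pos":[0,0,0],"spin":0}]'
python3 -c "
from h import *
d([.573,.301,.26],[.573,.301,.0675])"
```

```text
t: 20.7
tool_pos: [0.5723, 0.3028, 0.2502]
orientation: [0.364, 3.118, 0.001]
force: [-0.1, -1.0, -0.6]
opening: 0.0007
t: 20.8
tool_pos: [0.5719, 0.3044, 0.2479]
orientation: [-0.361, -3.12, 0.001]
force: [-0.4, 0.0, 0.0]
opening: 0.0002
[0.573, 0.301, 0.26] delta [-0.0018 -0.0031 -0.0121]
[0.573, 0.301, 0.0675] delta [-0.0019 -0.003   0.1804]
```

```bash
python3 -m pendant '[{"delta_pos":[-0.002,-0.003,0.01],"spin":0},{"delta_pos":[-0.002,-0.003,0.03],"spin":0},{"delta_pos":[-0.002,-0.003,0.06],"spin":0},{"delta_pos":[-0.002,-0.003,0.09],"spin":0},{"delta_pos":[-0.002,-0.003,0.12],"spin":0},{"delta_pos":[-0.002,-0.003,0.15],"spin":0},{"delta_pos":[-0.002,-0.003,0.17],"spin":0},{"delta_pos":[-0.002,-0.003,0.18],"spin":0},{"delta_pos":[-0.002,-0.003,0.18],"spin":0},{"delta_pos":[-0.002,-0.003,0.18],"spin":0}]'
python3 -c "
from h import *
c=robot.read_camera('side');d([.573,.301,.0675]);cv2.imwrite('pics/side12.png',cv2.resize(c['color'][280:440,120:320],(750,600)))"
```

```text
t: 21.8
tool_pos: [0.5735, 0.3006, 0.0686]
orientation: [0.362, 3.12, -0.0]
force: [0.0, -0.0, 0.3]
opening: 0.0006
[0.573, 0.301, 0.0675] delta [ 0.001  -0.0002  0.0019]
```

View pics/side12.png

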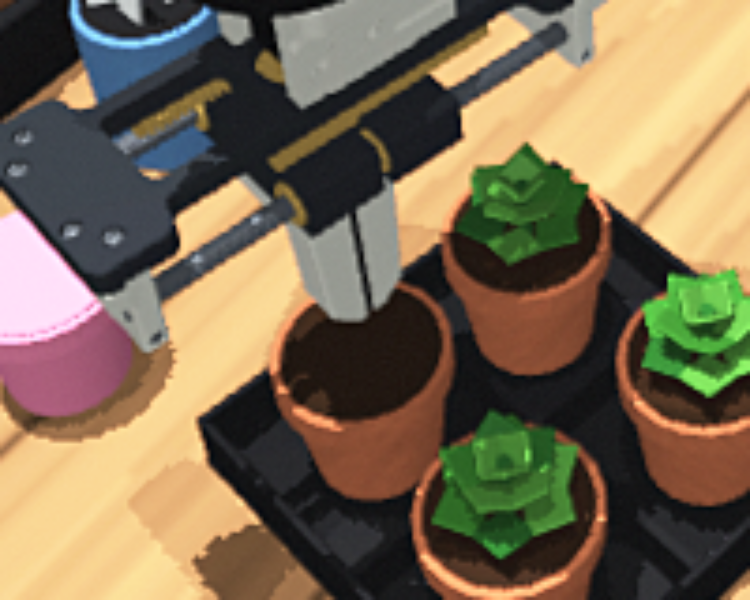

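The tips now hover about 3 cm over the middle of the bare pot, clear of its neighbours. Dwell, then raise.

```bash
python3 -m pendant '[{"delta_pos":[0,0,0.001],"spin":0},{"delta_pos":[0,0,0.001],"spin":0},{"delta_pos":[0,0,0.001],"spin":0},{"delta_pos":[0,0,0.001],"spin":0},{"delta_pos":[0,0,0.001],"spin":0},{"delta_pos":[0,0,0.001],"spin":0},{"delta_pos":[0,0,0.001],"spin":0},{"delta_pos":[0,0,0.001],"spin":0},{"delta_pos":[0,0,0.001],"spin":0},{"delta_pos":[0,0,0.001],"spin":0}]'
python3 -m pendant '[{"delta_pos":[0,0,0],"spin":0},{"delta_pos":[0,0,0],"spin":0},{"delta_pos":[0,0,0],"spin":0},{"delta_pos":[0,0,0],"spin":0},{"delta_pos":[0,0,0],"spin":0},{"delta_pos":[0,0,0],"spin":0},{"delta_pos":[0,0,0],"spin":0},{"delta_pos":[0,0,0],"spin":0},{"delta_pos":[0,0,0],"spin":0},{"delta_pos":[0,0,0],"spin":0}]'
python3 -m pendant '[{"delta_pos":[0,0,0],"spin":0},{"delta_pos":[0,0,0],"spin":0},{"delta_pos":[0,0,0],"spin":0},{"delta_pos":[0,0,0],"spin":0}]'
python3 -m pendant '[{"delta_pos":[0,0,-0.02],"spin":0},{"delta_pos":[0,0,-0.05],"spin":0},{"delta_pos":[0,0,-0.08],"spin":0},{"delta_pos":[0,0,-0.12],"spin":0},{"delta_pos":[0,0,-0.16],"spin":0},{"delta_pos":[0,0,-0.19],"spin":0},{"delta_pos":[0,0,-0.20],"spin":0},{"delta_pos":[0,0,-0.20],"spin":0}]'
python3 -c "
from h import *
d([.518,-.353,.26],[.518,-.353,.1285])"
```

```text
t: 22.85
tool_pos: [0.5741, 0.301, 0.0684]
orientation: [0.362, 3.119, 0.001]
force: [-0.0, 0.3, -0.4]
opening: 0.0009
t: 23.85
tool_pos: [0.574, 0.3009, 0.0683]
orientation: [0.362, 3.119, 0.001]
force: [0.1, 0.1, -0.4]
opening: 0.0006
t: 24.25
tool_pos: [0.5741, 0.301, 0.0684]
orientation: [0.362, 3.119, 0.001]
force: [0.2, -0.1, -0.1]
opening: 0.0007
t: 25.05
tool_pos: [0.5746, 0.3013, 0.2701]
orientation: [0.362, 3.116, 0.004]
force: [0.4, 0.0, -0.8]
opening: 0.0005
[0.518, -0.353, 0.26] delta [-0.0947 -0.6499  0.0086]
[0.518, -0.353, 0.1285] delta [-0.0941 -0.6502  0.1401]
```

```bash
python3 -m pendant '[{"delta_pos":[-0.003,-0.02,0],"spin":0},{"delta_pos":[-0.008,-0.05,0],"spin":0},{"delta_pos":[-0.013,-0.09,0],"spin":0},{"delta_pos":[-0.019,-0.13,0],"spin":0},{"delta_pos":[-0.025,-0.17,0],"spin":0},{"delta_pos":[-0.031,-0.21,0],"spin":0},{"delta_pos":[-0.037,-0.25,0],"spin":0},{"delta_pos":[-0.043,-0.29,0],"spin":0},{"delta_pos":[-0.049,-0.33,0],"spin":0},{"delta_pos":[-0.055,-0.37,0],"spin":0}]'
python3 -c "
from h import *
d([.518,-.353,.265])"
```

```text
t: 26.05
tool_pos: [0.5419, -0.0728, 0.2659]
orientation: [0.362, 3.121, 0.004]
force: [0.1, -0.8, 0.7]
opening: 0.0008
[0.518, -0.353, 0.265] delta [-4.090e-02 -2.782e-01  1.000e-04]
```

```bash
python3 -m pendant '[{"delta_pos":[-0.006,-0.04,0],"spin":0},{"delta_pos":[-0.012,-0.08,0],"spin":0},{"delta_pos":[-0.018,-0.12,0],"spin":0},{"delta_pos":[-0.024,-0.16,0],"spin":0},{"delta_pos":[-0.03,-0.20,0],"spin":0},{"delta_pos":[-0.036,-0.24,0],"spin":0},{"delta_pos":[-0.04,-0.265,0],"spin":0},{"delta_pos":[-0.041,-0.278,0],"spin":0},{"delta_pos":[-0.041,-0.278,0],"spin":0},{"delta_pos":[-0.041,-0.278,0],"spin":0}]'
python3 -c "
from h import *
d([.518,-.353,.1285])"
```

```text
t: 27.05
tool_pos: [0.518, -0.3516, 0.2638]
orientation: [-0.361, -3.119, -0.007]
force: [-0.3, 0.7, 0.3]
opening: 0.0003
[0.518, -0.353, 0.1285] delta [-0.0006 -0.0019  0.1353]
```

```bash
python3 -m pendant '[{"delta_pos":[-0.002,-0.001,0.02],"spin":0},{"delta_pos":[-0.002,-0.001,0.045],"spin":0},{"delta_pos":[-0.002,-0.001,0.07],"spin":0},{"delta_pos":[-0.002,-0.001,0.095],"spin":0},{"delta_pos":[-0.001,-0.001,0.115],"spin":0},{"delta_pos":[0,-0.001,0.13],"spin":0},{"delta_pos":[0,-0.001,0.136],"spin":0},{"delta_pos":[0,-0.001,0.136],"spin":0},{"delta_pos":[0,-0.001,0.136],"spin":0},{"delta_pos":[0,-0.001,0.136],"spin":0}]'
python3 -c "
from h import *
c=robot.read_camera('side');d([.518,-.353,.1285]);a=cv2.resize(c['color'][80:200,370:500],(400,370))
c=robot.read_camera('scene');b=cv2.resize(c['color'][130:250,105:235],(400,370));cv2.imwrite('pics/y13.png',np.hstack([a,b]))"
```

```text
t: 28.05
tool_pos: [0.5185, -0.3525, 0.1295]
orientation: [0.361, 3.12, 0.005]
force: [0.3, 0.4, 0.0]
opening: 0.0004
[0.518, -0.353, 0.1285] delta [ 0.0002 -0.0006  0.0008]
```

View pics/y13.png

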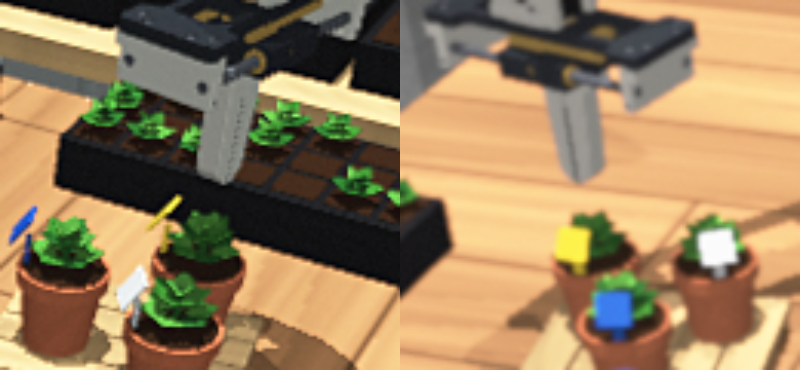

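The tips are about 3 cm above the yellow-labelled plant and clear of the labels. Dwell, then raise.

```bash
python3 -m pendant '[{"delta_pos":[0,0,0],"spin":0},{"delta_pos":[0,0,0],"spin":0},{"delta_pos":[0,0,0],"spin":0},{"delta_pos":[0,0,0],"spin":0},{"delta_pos":[0,0,0],"spin":0},{"delta_pos":[0,0,0],"spin":0},{"delta_pos":[0,0,0],"spin":0},{"delta_pos":[0,0,0],"spin":0},{"delta_pos":[0,0,0],"spin":0},{"delta_pos":[0,0,0],"spin":0}]'
python3 -m pendant '[{"delta_pos":[0,0,0],"spin":0},{"delta_pos":[0,0,0],"spin":0},{"delta_pos":[0,0,0],"spin":0},{"delta_pos":[0,0,0],"spin":0},{"delta_pos":[0,0,0],"spin":0},{"delta_pos":[0,0,0],"spin":0},{"delta_pos":[0,0,0],"spin":0},{"delta_pos":[0,0,0],"spin":0},{"delta_pos":[0,0,0],"spin":0},{"delta_pos":[0,0,0],"spin":0}]'
python3 -m pendant '[{"delta_pos":[0,0,0],"spin":0},{"delta_pos":[0,0,0],"spin":0},{"delta_pos":[0,0,0],"spin":0},{"delta_pos":[0,0,0],"spin":0}]'
python3 -m pendant '[{"delta_pos":[0,0,-0.02],"spin":0},{"delta_pos":[0,0,-0.05],"spin":0},{"delta_pos":[0,0,-0.08],"spin":0},{"delta_pos":[0,0,-0.11],"spin":0},{"delta_pos":[0,0,-0.13],"spin":0},{"delta_pos":[0,0,-0.14],"spin":0},{"delta_pos":[0,0,-0.14],"spin":0}]'
python3 -c "
from h import *
d([.504,.021,.26],[.504,.021,.06])"
```

```text
t: 29.15
tool_pos: [0.5183, -0.3525, 0.1291]
orientation: [0.362, 3.121, 0.005]
force: [0.2, 0.2, 0.3]
opening: 0.0006
t: 30.15
tool_pos: [0.5183, -0.3525, 0.1291]
orientation: [0.362, 3.12, 0.005]
force: [1.7, 0.4, 0.2]
opening: 0.0006
t: 30.55
tool_pos: [0.5183, -0.3525, 0.1291]
orientation: [0.362, 3.121, 0.005]
force: [0.2, -0.1, 0.3]
opening: 0.0004
t: 31.25
tool_pos: [0.5188, -0.3534, 0.2707]
orientation: [0.362, 3.118, 0.003]
force: [1.2, 0.3, 0.1]
opening: 0.0005
[0.504, 0.021, 0.26] delta [0.1001 0.3611 0.0113]
[0.504, 0.021, 0.06] delta [0.1006 0.3606 0.2113]
```

```bash
python3 -m pendant '[{"delta_pos":[0.005,0.02,0],"spin":0},{"delta_pos":[0.014,0.05,0],"spin":0},{"delta_pos":[0.025,0.09,0],"spin":0},{"delta_pos":[0.036,0.13,0],"spin":0},{"delta_pos":[0.047,0.17,0],"spin":0},{"delta_pos":[0.058,0.21,0],"spin":0},{"delta_pos":[0.07,0.25,0],"spin":0},{"delta_pos":[0.08,0.29,0],"spin":0},{"delta_pos":[0.09,0.325,0],"spin":0},{"delta_pos":[0.097,0.35,0],"spin":0}]'
python3 -m pendant '[{"delta_pos":[0.002,0.008,0.01],"spin":0},{"delta_pos":[0.002,0.008,0.03],"spin":0},{"delta_pos":[0.002,0.008,0.06],"spin":0},{"delta_pos":[0.002,0.008,0.09],"spin":0},{"delta_pos":[0.002,0.008,0.11],"spin":0},{"delta_pos":[0.002,0.008,0.12],"spin":0},{"delta_pos":[0.002,0.008,0.12],"spin":0}]'
python3 -c "
from h import *
d([.504,.021,.06],[.504,.021,.047])
for n in('side','scene','wrist'):
    c=robot.read_camera(n)
    for m in robot.mark_of(n,'log_button_top'): print(n,round(m['score'],2),world(c,m['location']).round(4))
    cv2.imwrite(f'pics/b_{n}.png',c['color'])"
```

```text
t: 32.25
tool_pos: [0.5033, 0.0118, 0.2693]
orientation: [-0.36, -3.121, -0.003]
force: [0.7, -0.6, 0.2]
opening: 0.0004
t: 32.95
tool_pos: [0.5013, 0.0199, 0.1464]
orientation: [-0.36, -3.116, -0.003]
force: [-0.1, 0.2, -1.1]
opening: 0.0007
[0.504, 0.021, 0.06] delta [-0.0028  0.0016  0.0864]
[0.504, 0.021, 0.047] delta [-0.0028  0.0016  0.0994]
side 0.74 [0.5058 0.02   0.0744]
scene 0.47 [0.5026 0.02   0.0775]
wrist 0.81 [0.5048 0.0224 0.0716]
```

View pics/b_wrist.png

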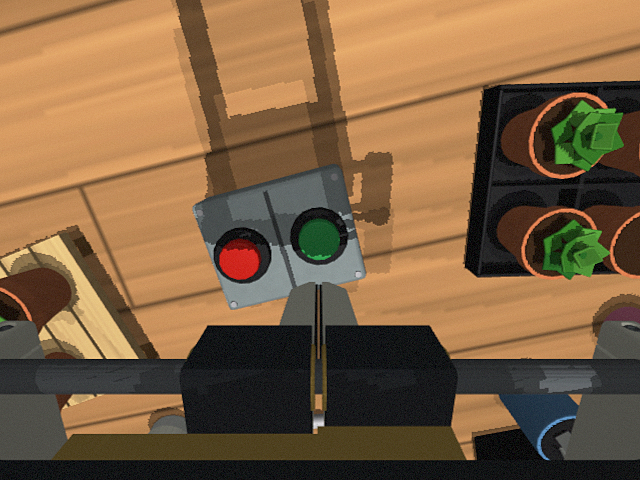

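View pics/b_side.png

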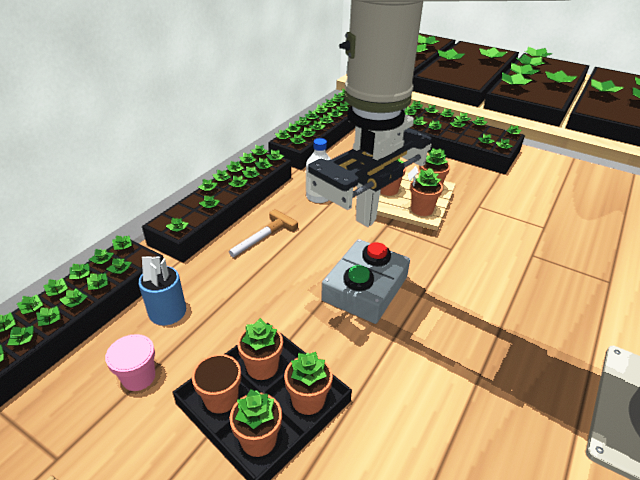

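The green button at wrist (319,237) is on the fingers' line, and the red one at (242,255) is well aside. Lower to just above it.

```bash
python3 -m pendant '[{"delta_pos":[-0.002,0.002,0.02],"spin":0},{"delta_pos":[-0.003,0.002,0.045],"spin":0},{"delta_pos":[-0.003,0.002,0.065],"spin":0},{"delta_pos":[-0.003,0.002,0.08],"spin":0},{"delta_pos":[-0.003,0.002,0.09],"spin":0},{"delta_pos":[-0.003,0.002,0.094],"spin":0},{"delta_pos":[-0.003,0.002,0.094],"spin":0}]'
python3 -m pendant '[{"delta_pos":[0,0,0.002],"spin":0},{"delta_pos":[0,0,0.004],"spin":0},{"delta_pos":[0,0,0.004],"spin":0}]'
python3 -c "
from h import *
d([.504,.021,.047])"
```

```text
t: 33.95
tool_pos: [0.5078, 0.0216, 0.0567]
orientation: [0.359, 3.119, 0.004]
force: [-0.7, -0.5, 0.1]
opening: 0.0006
t: 34.25
tool_pos: [0.5081, 0.0217, 0.053]
orientation: [0.359, 3.118, 0.004]
force: [-0.5, -0.0, 0.7]
opening: 0.0009
[0.504, 0.021, 0.047] delta [ 0.0038 -0.0016  0.006 ]
```

```bash
python3 -m pendant '[{"delta_pos":[0.003,0,0.002],"spin":0},{"delta_pos":[0.003,0,0.004],"spin":0},{"delta_pos":[0.003,0,0.005],"spin":0}]'
python3 -m pendant '[{"delta_pos":[0,0,0.001],"spin":0},{"delta_pos":[0,0,0.002],"spin":0},{"delta_pos":[0,0,0.003],"spin":0}]'
python3 -m pendant '[{"delta_pos":[0,0,0.001],"spin":0},{"delta_pos":[0,0,0.002],"spin":0},{"delta_pos":[0,0,0.002],"spin":0}]'
```

```text
t: 34.55
tool_pos: [0.5049, 0.0224, 0.0477]
orientation: [0.359, 3.119, 0.004]
force: [-0.4, -0.1, -0.6]
opening: 0.0002
t: 34.85
tool_pos: [0.505, 0.0224, 0.0448]
orientation: [0.359, 3.119, 0.004]
force: [-1.1, 0.8, 1.5]
opening: 0.0009
t: 35.15
tool_pos: [0.5049, 0.0224, 0.0427]
orientation: [0.359, 3.119, 0.004]
force: [-1.0, 0.3, 2.8]
opening: 0.0004
```

Contact came near 0.046 as predicted, and the spring force is rising. On to the stop.

```bash
python3 -m pendant '[{"delta_pos":[0,0,0.001],"spin":0},{"delta_pos":[0,0,0.002],"spin":0},{"delta_pos":[0,0,0.002],"spin":0}]'
python3 -m pendant '[{"delta_pos":[0,0,0.001],"spin":0},{"delta_pos":[0,0,0.001],"spin":0}]'
python3 -m pendant '[{"delta_pos":[0,0,0.001],"spin":0},{"delta_pos":[0,0,0.001],"spin":0}]'
```

```text
t: 35.45
tool_pos: [0.505, 0.0224, 0.0407]
orientation: [0.359, 3.119, 0.004]
force: [-2.2, -0.3, 4.3]
opening: 0.0005
t: 35.65
tool_pos: [0.505, 0.0224, 0.0397]
orientation: [0.359, 3.119, 0.004]
force: [-2.1, -0.1, 4.2]
opening: 0.0001
t: 35.85
tool_pos: [0.5051, 0.0224, 0.0394]
orientation: [0.359, 3.119, 0.004]
force: [-5.8, -0.5, 10.8]
opening: 0.0003
```

The force has jumped to 11 N and z has stalled, so the button is at its stop. Hold briefly, then release straight up.

```bash
python3 -m pendant '[{"delta_pos":[0,0,0.001],"spin":0},{"delta_pos":[0,0,0.001],"spin":0},{"delta_pos":[0,0,0.001],"spin":0}]'
python3 -m pendant '[{"delta_pos":[0,0,-0.01],"spin":0},{"delta_pos":[0,0,-0.03],"spin":0},{"delta_pos":[0,0,-0.06],"spin":0},{"delta_pos":[0,0,-0.10],"spin":0},{"delta_pos":[0,0,-0.14],"spin":0},{"delta_pos":[0,0,-0.18],"spin":0},{"delta_pos":[0,0,-0.21],"spin":0},{"delta_pos":[0,0,-0.22],"spin":0},{"delta_pos":[0,0,-0.22],"spin":0},{"delta_pos":[0,0,-0.22],"spin":0}]'
python3 -c "
from h import *
for n in('scene','side'):
    c=robot.read_camera(n);cv2.imwrite(f'pics/e_{n}.png',c['color'])
    for l in('log_button_top','pot_bare','pot_a','spare_yellow'):
        for m in robot.mark_of(n,l): print(n,l,round(m['score'],2),world(c,m['location']).round(3))
print(robot.read_state()['force'])"
```

```text
t: 36.15
tool_pos: [0.5051, 0.0224, 0.0393]
orientation: [0.359, 3.119, 0.003]
force: [-6.7, 0.3, 13.4]
opening: 0.0007
t: 37.15
tool_pos: [0.504, 0.022, 0.2575]
orientation: [0.359, 3.121, 0.003]
force: [-0.6, 0.5, 1.0]
opening: 0.0005
scene log_button_top 0.72 [0.501 0.021 0.076]
scene log_button_top 0.51 [0.764 0.217 0.001]
scene pot_bare 0.85 [ 0.704  0.34  -0.004]
scene pot_bare 0.72 [0.574 0.303 0.003]
scene pot_a 0.97 [0.466 0.24  0.004]
scene pot_a 0.7 [0.489 0.326 0.004]
scene pot_a 0.63 [0.558 0.229 0.   ]
scene spare_yellow 0.56 [ 0.521 -0.352  0.031]
side log_button_top 0.81 [0.507 0.021 0.073]
side log_button_top 0.75 [ 0.553 -0.304  0.003]
side pot_bare 0.9 [ 0.7    0.336 -0.003]
side pot_bare 0.77 [0.573 0.302 0.006]
side pot_a 0.97 [0.56  0.222 0.006]
side pot_a 0.95 [0.495 0.321 0.006]
side pot_a 0.87 [0.465 0.234 0.007]
side spare_yellow 0.93 [ 0.516 -0.353  0.03 ]
[-0.07592461 -0.92538296  0.42580107]
```

View pics/e_side.png

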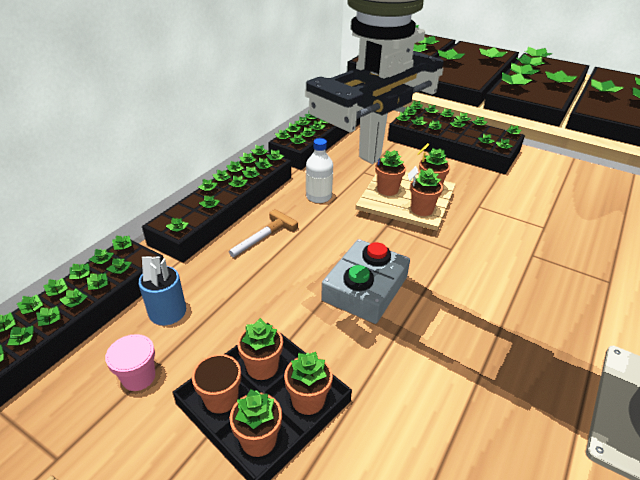

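View pics/e_scene.png

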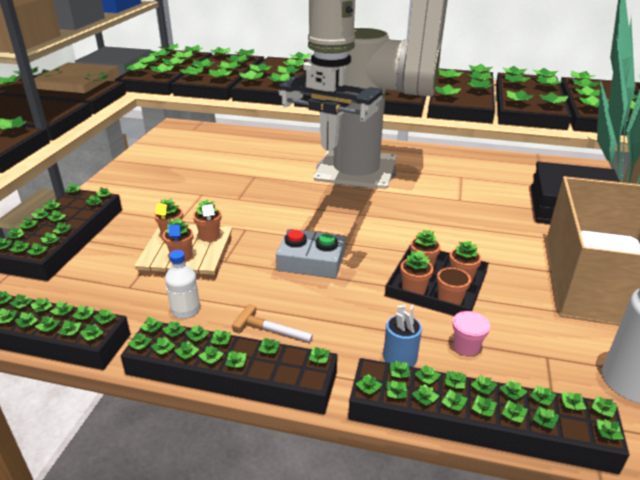

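Both views show the hand clear about 20 cm above the console. The green button is up again (scene 327,241), and every pot and loose item is where it was. I'll hand in.

```bash
python3 -c "
from h import *
print(robot.close_job())"
```

```text
the job is handed in; nothing more can be done
None
```

The job is done in the order asked and handed in at about 37 s. I pointed at the bare pot, then the yellow-labelled plant, then pressed the green button and moved clear.

- **Pointing:** each final dwell lasted about 2.4 s, with the fingertips about 3 cm above the target. The hand passed high over the other pots and touched none of them.
- **Button:** I pressed it until the position stalled, with the force at 11–13 N. It came back up (0.073–0.076 m measured afterwards), and the hand is raised clear of it.
- **Last checks:** pots and loose things are where they started to within measuring error. The force on the tool reads about zero, and the red button was not approached.

**Reported tool height was wrong:** the pictures showed the real fingertips about 2.5 cm above the reported position. I confirmed this with a light touch (about 17 N) on an empty patch of bench, which gave 26.6 mm.

**Extra hover and early dwell:** because of that offset, my first dwell over the bare pot was at about 5.7 cm. I had also hovered briefly over the yellow plant at a similar height. I repeated both at the correct height before pressing the button. The button's contact height agreed with the correction.

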